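# Hold the inclinometer at its set angle across the heel of a foot cast

### The job

The podiatrist wants to scribe a posting line on the plaster foot cast that lies sole up on the counter. Open the steel instrument box (its lid has a wire bail to lift it by) until the lid leans back on its stop, take out the pendulum inclinometer, stand it level across the foot on the crown of the heel, pressing only lightly, and then rock it there until its swinging pointer hangs on the small set tab of its scale. Finish while still holding it like that, pointer at rest on the tab and foot bar bearing on the heel, for the line to be drawn along it; do not shift the cast, and leave the pen, the strapping roll and the oximeter alone.

Things in the scene. Friction and masses are not known exactly. Their poses are not given: they have to be found in the camera images.
- box: steel instrument box, fixed, inside 123 (x) x 232 mm (y), perforated inner floor 11.5 mm above the counter, walls to z = 52 mm, lid on top to z = 71 mm. Origin: centre of the underside; x points away from the robot, to the hinge, y to the left. The hinge runs along y at x = +68, z = +52 mm. The wire latch at the front is already undone and hangs down
- box_lid (a joint): lid angle: 0 shut, grows as the front is lifted, stop at 1.75 (100 degrees, leaning back). Stiff-ish hinge: below about 1.1 the lid falls shut when let go, near the vertical it stays, and a push on its inside takes it to the stop, where it rests. The lid is a 17 mm deep tray turned over, 131 mm from hinge to front edge; open it stands 185 mm high
- bail_grip (a point): middle of the bail's straight bar, a 4 mm round wire along the box's y, 70 mm long. Shut, it lies flat, 1 mm above the lid, at x = -25, z = +74 mm of the box; the bail swings freely on the lid, 0 to 90 degrees up, about a line at x = +1, z = +74 mm of the box (lid shut), so it follows a gripper that keeps pointing down
- lid_edge (a point): middle of the lid's front edge, where a fingertip can push the opened lid back; 131 mm from the hinge; moves with the lid
- gauge: pendulum inclinometer, 110 g, upright on the box's inner floor, hidden while the lid is shut. Foot: a flat bar 26 (x) x 96 (y) x 6 mm; on it a tapering grey housing, 20 mm thick, to z = 43 mm; on top a black grip block 26 (x) x 22 (y) x 12.5 mm, to z = 56 mm. Origin: centre of the foot's underside; z up, y along the foot bar, the open dial faces -x, to the robot
- gauge_grip (a point): centre of the grip block, 50 mm above the foot's underside; close the fingers along the gauge's y, across 22 mm, with the fingertips down to z = 44.5 mm of the gauge (5.5 mm below this point), not lower: the housing is wider
- pointer (a joint): angle of the pendulum pointer in the gauge: it hangs plumb, so 0 when the gauge stands level; positive when it hangs towards the gauge's +y end, that is when the +y end is lowered. Turns freely about an axis along the gauge's x at z = 37 mm; swings at about 3 Hz and settles within a second or so; range +-0.6
- tab (a joint): angle of the set tab, a small 3.4 mm wide black marker that was set on the pointer's scale beforehand, counted like the pointer's; 0.13 to 0.28; it is stiff and is not to be moved. Pointer on the tab: both joints are equal
- pointer_tip (a point): tip of the pointer, 29 mm from its pivot; its z axis runs along the pointer
- tab_tip (a point): the point that the pointer's tip covers when it hangs exactly on the tab, 29 mm from the pivot; its z axis runs along the tab's arm
- cast: plaster cast of a foot lying loose on its flat side, sole up, 0.9 kg, 227 mm long, 88 mm wide, toes to its +x (away from the robot), heel towards the robot; a pencil line runs along the middle of the heel. Origin: on the counter below the heel's crown; x along the foot, y across it, z up
- heel_crown (a point): highest point of the heel, 58 mm above the counter, 42 mm from the heel's back end. The heel is egg-shaped, 62 mm wide: across the foot its radius at the crown is about 20 mm, along the foot about 100 mm. A gauge tilted about the foot's x axis so rolls to the side of the crown. Plaster is hard: a millimetre too low presses with some 20 N; 5 N is plenty
- pen: red pen, 145 mm long, lying right of the cast; bystander. Origin: centre of its underside
- strapping: small tan strapping roll, 60 mm across, 25 mm high, right of the cast; bystander. Origin: centre of its underside
- oximeter: blue and white finger oximeter, 34 x 58 x 30 mm, left of the box; bystander. Origin: centre of its underside

How it is judged:
By the outcome, as a careful person would: the job done as asked, in the order asked, and still so for the second after the job is handed in, while the arm keeps its last pose, push and grip.
It also fails if it takes over 72 s, if anything falls off the work surface, if the arm or the gripper's body presses on something with over 40 N, if the wrist force passes 120 N, or if a joint passes its speed limit or range.

### The arm

A 6-joint arm with a two-finger parallel gripper is mounted at the origin on a cart in front of the work surface, level with it; the furniture and walls round the work are solid. World frame = base frame: x ahead of the robot, y to its left, z up, the work surface at z = 0. Lengths are in mm, angles in rad, forces in N, time in s.
With the tool pointing down it reaches from about 300 to 775 mm from the base axis. Payload 14.6 kg.
Tool frame: the origin (TCP) lies between the finger pads; the fingertips stand manip.tip_reach ahead of it and the grasp point (between the pads) lies 5 mm behind it (manip.tip_reach is the distance from the TCP to the fingertips, in mm); z points along the fingers, y is the line along which they close (so a half turn about z gives the same grasp; the last joint's range is limited). The gripper opens to 94 mm and grips with 3 to 60 N. Pads are 16 mm wide; open, the fingers measure 119 mm over their backs; the gripper's body (75 mm by 177 mm) begins 78 mm behind the grasp point.
Start: joints at [1.066, 0.3, 1.521, -0, 1.321, -0.067], TCP at [233.168, 498.119, 219.446] pointing down, gripper open.
Joint ranges: [-3.03, 3.03], [-0.79, 2.21], [0.23, 2.52], [-1.04, 4.18], [0, 3.07], [-2.55, 2.55]. Speed limits (rad/s): [2.22, 2.22, 2.57, 3.14, 3.14, 3.14].

### API

Orientations are given as [roll, pitch, yaw] about the fixed x, y, z axes, in that order (R = Rz(yaw) Ry(pitch) Rx(roll)).
In Python, from cell import manip gives the robot as it stands. The module is installed in compiled form; this text tells all that it offers.
- The arm moves only by the shell command python3 -m creep 'ROWS' [FORCE]. ROWS is JSON, a list of rows, each a list of 3 entries, a list of its own where there are three numbers: the opening, from -1 (shut) to 1 (fully open), then the shift along the tool's x, y, z in cm, then the turn about the tool's z in units of 5 degrees (1.0 is 5 degrees). In form: [[grip, [tx, ty, tz], roll], ...]. A call has 1 to 12 rows; each row is the pose to reach, as a shift and turn from the pose commanded when the call began, along the tool's axes at that moment; what a row does not reach only later rows make up. A row lasts 1/10 s, in which the tool goes at most 50 mm and 8.59 degrees, less where a joint would pass 70% of its speed; a pose out of reach is approached as far as the arm can. A call with a gripper value outside its range is refused whole. The fingers move at their own pace and stop on an object; FORCE is the grip in N (left out, the last holds). Time passes only in rows, so rows that repeat a pose let the fingers close. It gives the time, the measured TCP pose, the force, the opening and the grip force at its end, in the units of the state.
- manip.read_state(): the state, without advancing time (a new reading comes with each control period).
- manip.camera(name): name is "scene" or "top" or "wrist"; returns the picture (420x560x3 uint8, red, green, blue); there is no depth.
- manip.camera_params(name): a dict with "fovy" (degrees; the focal length in pixels is half the picture's height over the tangent of half this angle, whatever the lens; pixels are square), "cx", "cy" (the principal point, pixels), "k1" (the pictures are not rectified: a ray, as slopes to the right and down, at radius r is drawn at 1 + k1 r^2 times it, then the intrinsics apply), "origin" and "attitude" of the camera in the world. Camera axes: x right, y down, z forward; pixel columns grow to the right and rows downward; lengths in mm; the calibration is good to about 2 mm. A picture is of the moment at which its call begins: read the wrist's pose just before it. camera_params takes no time and is no camera call; for the wrist camera it gives the pose at the moment of the call.
- manip.sign_off(): hands the job in; it is judged then, once.
The state is a dict: "clock": time; "joints": joint angles; "qd": joint speeds; "effort": joint torques, N m; "eef_pos": TCP position; "eef_rot": TCP orientation; "wrist_force": force on the tool from outside, world axes, zero at the start; "moment": the same for the moment, N m; "finger_gap": finger opening in mm; "finger_force": force on a finger pad.
Only numpy, scipy, OpenCV 4.12 (cv2) and the standard library are available. Lean on these libraries where they do the work, as an engineer would, in place of code of your own. Each camera call takes 0.05 s, during which the arm holds its last target. There are 200 camera calls.

## Working session

There is one attempt and no reset: what is moved stays moved. The work goes in short steps, Python scripts to look and compute and a shell command to move; the robot and the scene stay as the last step left them, time stands still between calls to the robot, and variables do not carry over. Pictures are saved under pics/ and viewed, at most 10 in all, crops included, and the job is handed in when it is done.

```bash
ls; mkdir -p pics; cat > h.py <<'E'
import numpy as np, cv2
from cell import manip
from scipy.spatial.transform import Rotation as R
def cam(n):
    p=manip.camera_params(n); im=manip.camera(n); return p,im
def save(im,f): cv2.imwrite('pics/'+f,cv2.cvtColor(im,cv2.COLOR_RGB2BGR))
def att(p):
    a=np.array(p['attitude'],float)
    return a if a.shape==(3,3) else R.from_euler('xyz',a).as_matrix()
def ray(p,u,v):
    f=210/np.tan(np.radians(p['fovy'])/2)
    d=np.array([(u-p['cx'])/f,(v-p['cy'])/f]);s=d.copy()
    for _ in range(20): s=d/(1+p['k1']*(s@s))
    return np.array(p['origin'],float),att(p)@np.array([*s,1])
def onz(p,u,v,z):
    o,d=ray(p,u,v); return o+d*(z-o[2])/d[2]
def proj(p,P):
    f=210/np.tan(np.radians(p['fovy'])/2)
    c=att(p).T@(np.array(P,float)-p['origin']); s=c[:2]/c[2]; s=s*(1+p['k1']*(s@s))
    return s*f+[p['cx'],p['cy']]
def to_tool(dP):
    s=manip.read_state(); return R.from_euler('xyz',s['eef_rot']).as_matrix().T@np.array(dP)/10
E
python3 - <<'E'
from h import *
s=manip.read_state(); print(s, manip.tip_reach)
for n in('top','scene'):
    p,im=cam(n); print(n,p); save(im,n+'0.png')
E
```

```text
pics
{'clock': 0.0, 'joints': array([ 1.06641296e+00,  3.00485524e-01,  1.52156833e+00, -1.14815662e-05,
        1.32069402e+00, -6.65983628e-02]), 'qd': array([ 0.00180555, -0.00075045,  0.00129262, -0.0002623 , -0.00239254,
        0.0009501 ]), 'effort': array([ 6.97115302e-04, -5.31828153e+01, -3.52729511e+01,  7.08051352e-02,
        2.45550263e-02, -1.39454842e-04]), 'eef_pos': array([233.05187665, 497.9180152 , 218.88380193]), 'eef_rot': array([-3.14043925e+00, -6.57824770e-05,  2.70381046e+00]), 'wrist_force': array([0.30398698, 0.52017815, 0.57087174]), 'moment': array([ 0.00948264,  0.00051745, -0.04886497]), 'finger_force': 0.0, 'finger_gap': 93.93325698243162} 14.0
top {'fovy': 47.12247780790395, 'cx': 271.08965195942983, 'cy': 206.04392099247733, 'k1': -0.09185173962980889, 'origin': array([ 271.35566913,   60.12576818, 1602.47628959]), 'attitude': array([-3.01192326e+00,  2.51885268e-03, -1.58982451e+00])}
scene {'fovy': 55.666518407411374, 'cx': 278.92765725268623, 'cy': 217.72365786330047, 'k1': -0.0505811366206333, 'origin': array([ 120.17822603, -750.59022243,  846.34288719]), 'attitude': array([-2.30966104, -0.01590153, -0.39347465])}
```

View pics/top0.png

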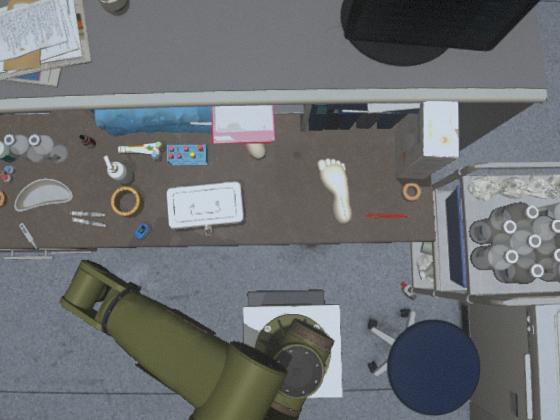

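View pics/scene0.png

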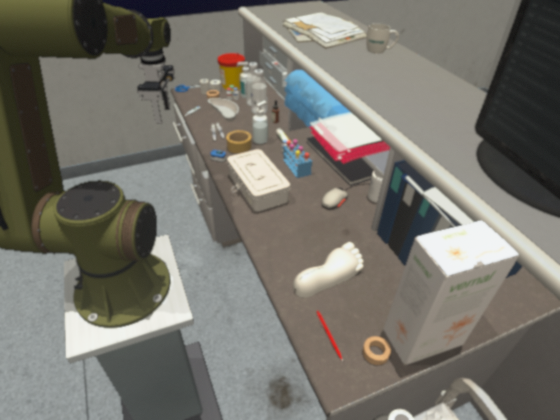

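The top view shows the shut box around (205,205) and the cast with its heel at about (343,214) and its toes near (330,163). The pen is at (387,216) and the strapping roll at (411,191). Next I'll enlarge the box and the cast.

```bash
python3 - <<'E'
from h import *
im=cv2.imread('pics/top0.png')
a=cv2.resize(im[170:245,155:255],None,fx=6,fy=6,interpolation=cv2.INTER_CUBIC)[:, :600]
b=cv2.resize(im[150:230,305:365],None,fx=6,fy=6,interpolation=cv2.INTER_CUBIC)
a=cv2.resize(im[172:242,160:250],None,fx=5,fy=5,interpolation=cv2.INTER_CUBIC) #450x350
b=cv2.resize(im[155:225,313:363],None,fx=7,fy=7,interpolation=cv2.INTER_CUBIC) #350x490
o=np.zeros((490,800,3),np.uint8); o[:350,:450]=a; o[:,450:]=b
cv2.imwrite('pics/c1.png',o)
E
```

```text
(no output)
```

View pics/c1.png

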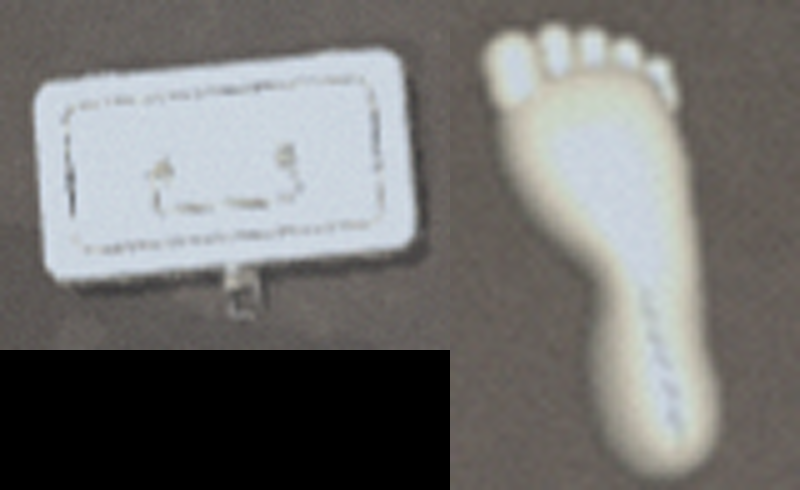

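```bash
python3 - <<'E'
from h import *
p=manip.camera_params('top')
A=lambda x,y:(160+(x+.5)/5-.5,172+(y+.5)/5-.5)
B=lambda x,y:(313+(x-450+.5)/7-.5,155+(y+.5)/7-.5)
c=[onz(p,*A(*q),69)for q in[(37,82),(402,48),(415,247),(48,280)]]
print(np.round(c,1)); print('cen',np.mean(c,0)); 
f=(c[0]+c[1])/2-(c[2]+c[3])/2; g=(c[0]+c[3])/2-(c[1]+c[2])/2
print('yaw',np.arctan2(f[1],f[0]),np.arctan2(-g[0],g[1]),np.linalg.norm(f),np.linalg.norm(g))
print('bail',onz(p,*A(228,204),74))
print('heel end',onz(p,*B(662,478),20),'line',onz(p,*B(678,437),55),onz(p,*B(645,295),50))
print('mid heel',onz(p,*B(597,400),25),onz(p,*B(718,400),25))
w=manip.camera_params('wrist');s=manip.read_state()
Rt=R.from_euler('xyz',s['eef_rot']).as_matrix()
print(w, Rt.T@(w['origin']-s['eef_pos']), Rt.T@att(w)); print(Rt)
E
```

```text
[[536.9 396.6  69. ]
 [554.4 159.2  69. ]
 [424.9 152.3  69. ]
 [408.  388.3  69. ]]
cen [481.02230147 274.10612104  69.        ]
yaw 0.0588663577254068 0.07245474249185396 129.4455775133501 237.35900932384916
bail [454.27085043 271.51828488  74.        ]
heel end [ 417.13552364 -175.88493121   20.        ] line [ 432.787696   -178.80508451   55.        ] [ 500.16683337 -166.72081293   50.        ]
mid heel [ 454.22370141 -145.76554216   25.        ] [ 453.09739043 -203.07591119   25.        ]
{'fovy': 63.95406249000236, 'cx': 279.9545257917338, 'cy': 208.96464195549072, 'k1': -0.0621169247253193, 'origin': array([156.31280317, 534.78530475, 384.23210942]), 'attitude': array([2.84717393e+00, 5.73002926e-04, 1.13267528e+00])} [  85.16649757    0.68160863 -165.28271659] [[-2.80521363e-04 -9.56957480e-01 -2.90228020e-01]
 [ 9.99999861e-01 -3.97875886e-04  3.45345641e-04]
 [-4.45955825e-04 -2.90227883e-01  9.56957458e-01]]
[[-9.05669346e-01  4.23984446e-01 -4.74182644e-04]
 [ 4.23984709e-01  9.05668897e-01 -9.03088287e-04]
 [ 4.65570850e-05 -1.01894557e-03 -9.99999480e-01]]
```

The crop gives the lid corners, the bail bar (midpoint at crop (228,204)) and the heel's pencil line. Next I'll move above the bail with the fingers closing along the box's x.

```bash
python3 - <<'E'
from h import *
print(to_tool(np.array([454,271.5,180])-[233.2,498.1,219.4]))
E
```

```text
[-29.6048561  -11.15686598   3.94999198]
```

```bash
python3 -m creep '[[-0.6,[-29.6,-11.2,3.9],12.2],[-0.6,[-29.6,-11.2,3.9],12.2],[-0.6,[-29.6,-11.2,3.9],12.2],[-0.6,[-29.6,-11.2,3.9],12.2],[-0.6,[-29.6,-11.2,3.9],12.2],[-0.6,[-29.6,-11.2,3.9],12.2],[-0.6,[-29.6,-11.2,3.9],12.2],[-0.6,[-29.6,-11.2,3.9],12.2],[-0.6,[-29.6,-11.2,3.9],12.2],[-0.6,[-29.6,-11.2,3.9],12.2],[-0.6,[-29.6,-11.2,3.9],12.2],[-0.6,[-29.6,-11.2,3.9],12.2]]' 20
python3 - <<'E'
from h import *
p,im=cam('wrist'); save(im,'w1.png'); s=manip.read_state();print(s['eef_pos'],s['eef_rot'],s['clock'],s['finger_gap'],p)
E
```

```text
clock: 1.3
eef_pos: [453.3, 271.9, 180.6]
eef_rot: [3.141, -0.0, 1.641]
wrist_force: [-0.1, -0.0, -0.4]
finger_gap: 18.9
finger_force: 0.0
[453.39583296 271.76697095 180.59016166] [ 3.14138053e+00 -1.27485024e-04  1.64098657e+00] 1.35 18.848373007437477 {'fovy': 63.95406249000236, 'cx': 279.9545257917338, 'cy': 208.96464195549072, 'k1': -0.0621169247253193, 'origin': array([447.34856782, 357.27793239, 345.89052694]), 'attitude': array([ 2.84781469e+00, -7.68873113e-04,  7.03751920e-02])}
```

View pics/w1.png

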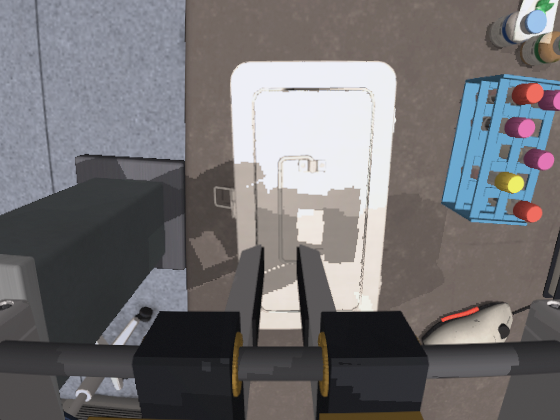

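The wrist view shows the bail bar at u≈280 from v≈158 to 262. The lid's far-left corners are near (232,65) and (395,65), and its edges run down to about (396,300) on the right.

```bash
python3 - <<'E'
from h import *
p=manip.camera_params('wrist')
for n,q,z in [('b1',(281,170),74),('b2',(280,250),74),('fl',(231,150),60),('fl2',(231,90),60),('bk',(394,100),60),('bk2',(386,250),60),('top',(313,62),69),('piv1',(323,165),74)]:
    print(n,np.round(onz(p,*q,z),1))
print(proj(p,[453.4,271.8,166.6]))
E
```

```text
b1 [452.  308.3  74. ]
b2 [456.1 237.6  74. ]
fl [408.8 320.   60. ]
fl2 [407.2 368.4  60. ]
bk [540.4 370.4  60. ]
bk2 [554.8 238.   60. ]
top [470.6 393.   69. ]
piv1 [485.8 314.8  74. ]
[279.61238689 260.23765329]
```

```bash
python3 -m creep '[[-0.6,[0,0.07,4.5],0],[-0.6,[0,0.07,7.5],0],[-0.6,[0,0.07,9.0],0],[-0.6,[0,0.07,9.35],0],[-0.6,[0,0.07,9.35],0],[-1,[0,0.07,9.35],0],[-1,[0,0.07,9.35],0],[-1,[0,0.07,9.35],0],[-1,[0,0.07,9.35],0],[-1,[0,0.07,9.35],0]]' 25
```

```text
clock: 2.35
eef_pos: [453.3, 271.4, 87.6]
eef_rot: [-3.139, -0.0, 1.639]
wrist_force: [-11.4, 0.1, 8.4]
finger_gap: 1.7
finger_force: 25.0
```

```bash
python3 -m creep '[[-0.75,[0,0,0],0],[-0.75,[0,0.0,0.1],0],[-0.75,[0,0,0.14],0],[-0.75,[0,0,0.14],0],[-1,[0,0,0.14],0],[-1,[0,0,0.14],0],[-1,[0,0,0.14],0],[-1,[0,0,0.14],0]]' 25
```

```text
clock: 3.15
eef_pos: [453.3, 271.1, 85.5]
eef_rot: [-3.139, 0.001, 1.639]
wrist_force: [-8.9, -1.4, 7.7]
finger_gap: 2.3
finger_force: 25.8
```

```bash
python3 - <<'E'
from h import *
p,im=cam('wrist'); cv2.imwrite('pics/w2.png',cv2.resize(im[120:300,180:400,::-1],None,fx=3,fy=3)); 
E
```

```text
(no output)
```

View pics/w2.png

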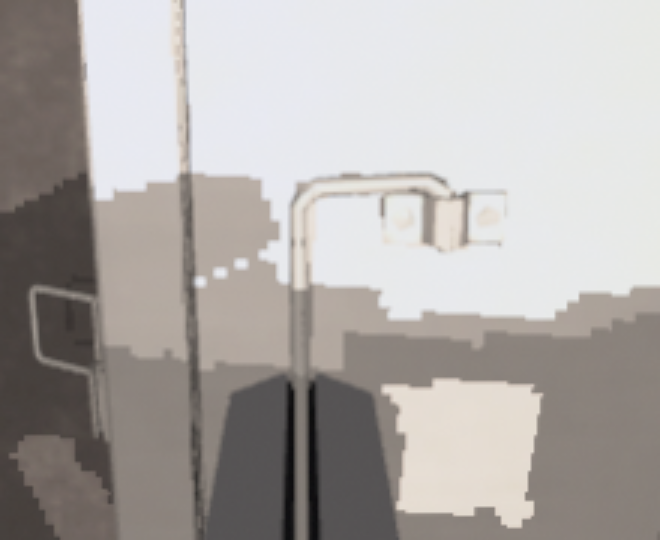

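The wire sits between the pads. I'll lift along the bail arc and then the lid arc.

```bash
python3 -m creep '[[-1,[0,0.35,-1.3],0],[-1,[0,1.3,-2.25],0],[-1,[0,2.6,-2.7],0],[-1,[0,3.0,-3.6],0],[-1,[0,3.55,-4.48],0],[-1,[0,4.2,-5.3],0],[-1,[0,5.0,-6.0],0],[-1,[0,5.0,-6.0],0]]' 25
```

```text
clock: 4.0
eef_pos: [505.6, 274.9, 146.9]
eef_rot: [3.139, -0.001, 1.639]
wrist_force: [-1.7, 2.6, 0.5]
finger_gap: 2.0
finger_force: 25.0
```

```bash
python3 -m creep '[[-1,[0,0.9,-0.55],0],[-1,[0,1.86,-1.02],0],[-1,[0,2.6,-1.25],0],[-1,[0,3.22,-1.37],0],[-1,[0,3.7,-1.43],0],[-1,[0,4.28,-1.45],0],[-1,[0,4.28,-1.45],0]]' 25
python3 - <<'E'
from h import *
p,im=cam('scene'); cv2.imwrite('pics/s2.png',cv2.resize(im[80:260,130:400,::-1],None,fx=2.5,fy=2.5))
E
```

```text
clock: 4.7
eef_pos: [547.7, 278.1, 160.3]
eef_rot: [3.14, -0.001, 1.639]
wrist_force: [-1.0, 5.5, 2.5]
finger_gap: 2.2
finger_force: 25.0
```

View pics/s2.png

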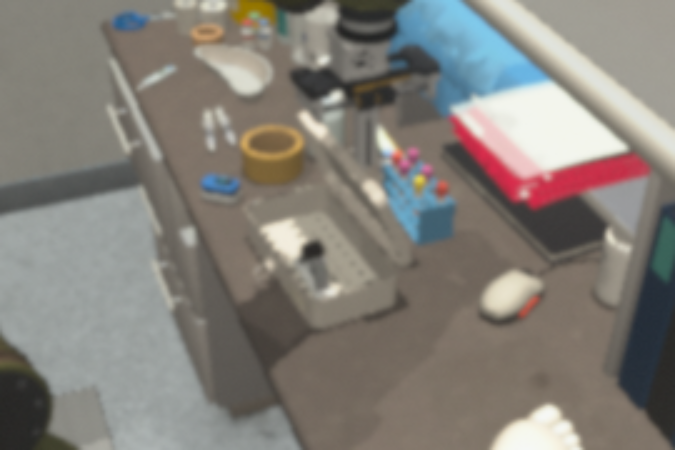

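The lid is open to near vertical, and the gauge in the box shows its black grip block. I'll pull a little more, release and rise.

```bash
python3 -m creep '[[-1,[0,0.4,0],0],[-1,[0,0.8,0.05],0],[-1,[0,0.8,0.05],0],[-0.78,[0,0.8,0.05],0],[-0.78,[0,0.8,0.05],0],[-0.78,[0,0.8,0.05],0],[-0.78,[0,0.8,-1.5],0],[-0.78,[0,0.8,-4],0],[-0.78,[0,0.8,-7],0],[-0.78,[0,0.8,-7],0]]' 25
```

```text
clock: 5.75
eef_pos: [556.2, 278.4, 234.3]
eef_rot: [3.136, -0.002, 1.639]
wrist_force: [-1.0, -0.8, 0.3]
finger_gap: 10.2
finger_force: 0.0
```

```bash
python3 -m creep '[[-1,[0,-4,0],0],[-1,[0,-8,0],0],[-1,[0,-8.5,1],0],[-1,[0,-8.5,5.5],0],[-1,[0,-8.5,5.5],0],[-1,[0,-8.5,5.5],0]]' 25
python3 - <<'E'
from h import *
p,im=cam('scene'); cv2.imwrite('pics/s3.png',cv2.resize(im[80:260,130:400,::-1],None,fx=2.5,fy=2.5))
E
```

```text
clock: 6.35
eef_pos: [470.4, 272.1, 175.1]
eef_rot: [-3.14, 0.001, 1.639]
wrist_force: [0.5, -0.3, 1.1]
finger_gap: 0.6
finger_force: 0.0
```

View pics/s3.png

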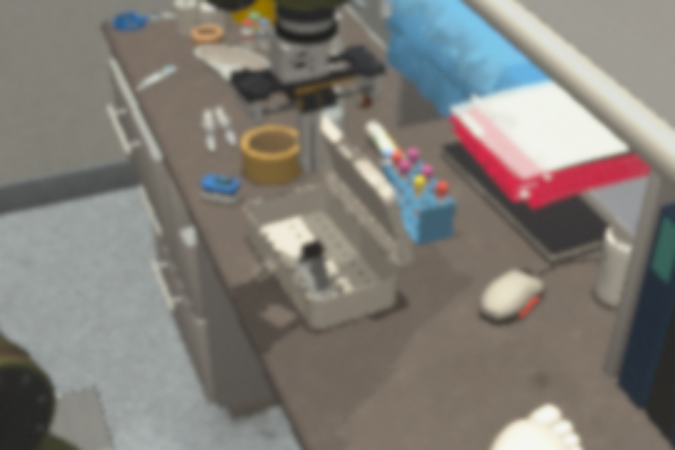

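The lid stands near vertical and the fingers are inside it. I'll push the lid back to its stop.

```bash
python3 -m creep '[[-1,[0,2.5,0],0],[-1,[0,4.5,0],0],[-1,[0,5.5,0],0],[-1,[0,6.3,0],0],[-1,[0,7.0,0],0],[-1,[0,7.5,0],0],[-1,[0,7.9,0],0],[-1,[0,8.2,0],0],[-1,[0,8.4,0],0],[-1,[0,8.4,0],0]]' 25
```

```text
clock: 7.4
eef_pos: [554.1, 278.1, 175.0]
eef_rot: [-3.142, 0.0, 1.639]
wrist_force: [-0.4, -0.4, 0.2]
finger_gap: 0.7
finger_force: 0.0
```

```bash
python3 -m creep '[[-1,[0,0.3,0],0],[-1,[0,0.6,0],0],[-1,[0,0.6,0],0]]'; python3 -m creep '[[-1,[0,0.3,0],0],[-1,[0,0.6,0],0],[-1,[0,0.6,0],0]]'
python3 - <<'E'
from h import *
p,im=cam('top'); cv2.imwrite('pics/t3.png',cv2.resize(im[130:250,150:270,::-1],None,fx=5,fy=5))
E
```

```text
clock: 7.7
eef_pos: [557.6, 278.5, 174.9]
eef_rot: [-3.135, 0.001, 1.64]
wrist_force: [-22.6, -4.3, 9.2]
finger_gap: 0.6
finger_force: 11.6
clock: 8.0
eef_pos: [558.7, 278.6, 174.7]
eef_rot: [-3.121, 0.003, 1.641]
wrist_force: [-66.9, -13.0, 26.6]
finger_gap: 0.2
finger_force: 34.0
```

The 67 N reaction shows the lid is on its stop, so I back off at once. Next I'll go over the gauge with the camera on the robot side.

```bash
python3 -m creep '[[-1,[0,-3,0],0],[-1,[0,-8,0],0],[0,[0,-11,-3],-1.7],[0,[0,-11,-5],-3.4],[0,[0,-11,-5],-5],[0,[0,-11,-5],-7],[0,[0,-11,-5],-9],[0,[0,-11,-5],-11],[0,[0,-11,-5],-13],[0,[0,-11,-5],-15],[0,[0,-11,-5],-18],[0,[0,-11,-5],-18]]'
python3 - <<'E'
from h import *
p=manip.camera_params('scene'); print(onz(p,255,186-6,67))
p,im=cam('wrist'); save(im,'w3.png'); s=manip.read_state();print(s['eef_pos'],s['eef_rot'],s['joints'])
E
```

```text
clock: 9.25
eef_pos: [456.3, 271.4, 225.2]
eef_rot: [3.142, 0.0, 3.132]
wrist_force: [0.2, -0.3, -0.5]
finger_gap: 47.3
finger_force: 0.0
[457.10412378 231.2713048   67.        ]
[456.34287177 271.37455479 225.17430768] [3.14150967e+00 1.60592416e-04 3.14145968e+00] [ 4.67502611e-01  2.52743935e-01  1.56751412e+00  1.73382511e-06
  1.32115384e+00 -1.10316118e+00]
```

View pics/w3.png

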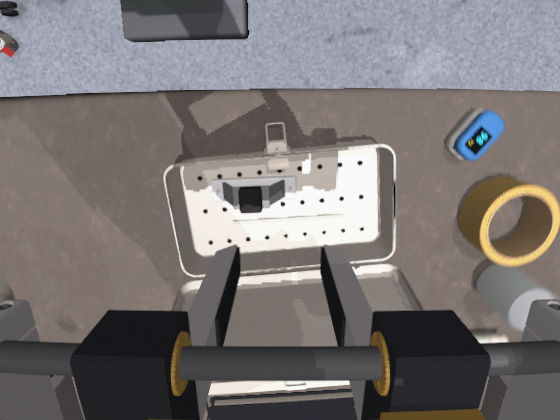

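The lid rests open behind. The gauge lies at image (254,195) with its black grip block at about (250,200); the oximeter is at the right, outside the path. I'll enlarge the gauge.

```bash
python3 - <<'E'
from h import *
im=cv2.imread('pics/w3.png'); cv2.imwrite('pics/w3c.png',cv2.resize(im[165:225,200:310],None,fx=7,fy=7,interpolation=cv2.INTER_CUBIC))
E
```

```text
(no output)
```

View pics/w3c.png

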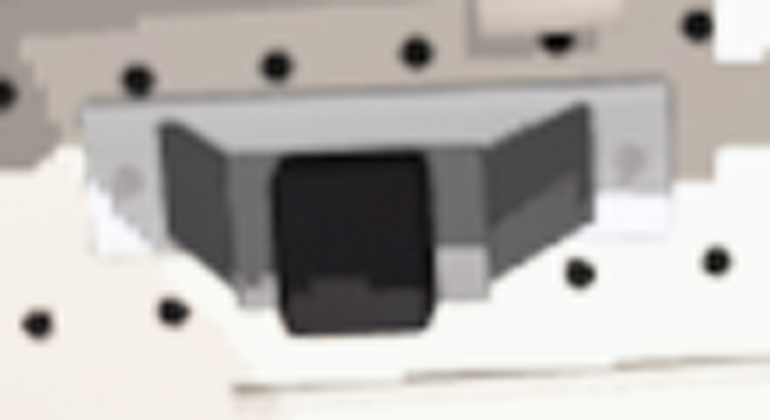

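```bash
python3 - <<'E'
from h import *
p=manip.camera_params('wrist')
A=lambda x,y:(200+(x+.5)/7-.5,165+(y+.5)/7-.5)
c=np.array([onz(p,*A(*q),17.5) for q in [(85,106),(667,84),(668,235),(95,255)]])
print(np.round(c,1)); 
f=(c[2]+c[3]-c[0]-c[1])/2; g=(c[1]+c[2]-c[0]-c[3])/2; C=c.mean(0)
yaw=np.arctan2(-g[0],g[1]); print(C,yaw,np.arctan2(f[1],f[0]),np.linalg.norm(f),np.linalg.norm(g))
M=R.from_euler('z',yaw).as_matrix()
for z in(44,56):
  for x,y in[(-13,-11),(-13,11),(13,11),(13,-11)]:
    u=proj(p,C+M@[x,y,z-6]); print(z,x,y,np.round((u-[200,165])*7,0))
E
```

```text
[[450.1 194.9  17.5]
 [446.6 288.9  17.5]
 [471.7 289.4  17.5]
 [475.1 195.1  17.5]]
[460.86347195 242.07927501  17.5       ] 0.036176177769623265 0.013371267527579668 25.086424079783388 94.2446618797757
44 -13 -11 [275. 144.]
44 -13 11 [425. 139.]
44 13 11 [435. 310.]
44 13 -11 [287. 315.]
56 -13 -11 [265. 164.]
56 -13 11 [421. 158.]
56 13 11 [431. 334.]
56 13 -11 [278. 339.]
```

```bash
python3 -m creep '[[1,[3.5,-1.4,0],0],[1,[7.3,-2.8,0],0],[1,[7.3,-2.8,5],0],[1,[7.3,-2.8,10],0],[1,[7.3,-2.8,14],0],[1,[7.3,-2.8,15],0],[1,[7.3,-2.8,15],0],[1,[7.3,-2.8,15],0],[1,[7.3,-2.8,15],0]]'
python3 - <<'E'
from h import *
import pickle
a=[];p=manip.camera_params('wrist')
for i in range(6): a.append(manip.camera('wrist').astype(float))
m=np.mean(a,0); pickle.dump((p,m),open('dial.pkl','wb'))
f=proj(p,[448,242,30]);print(f,manip.read_state()['eef_pos'],np.std(a,0).mean())
u,v=map(int,f); u0,v0=u-60,v-45
cv2.imwrite('pics/w4.png',cv2.resize(m[v0:v0+90,u0:u0+120,::-1].astype(np.uint8),None,fx=6.5,fy=6.5,interpolation=cv2.INTER_CUBIC)); print(u0,v0)
E
```

```text
clock: 10.2
eef_pos: [383.8, 245.1, 76.9]
eef_rot: [3.14, 0.003, 3.125]
wrist_force: [0.1, -0.4, 0.6]
finger_gap: 94.1
finger_force: 0.0
[276.20252384 318.64137576] [382.97189118 244.63205099  75.45167102] 1.9629004213537784
216 273
```

View pics/w4.png

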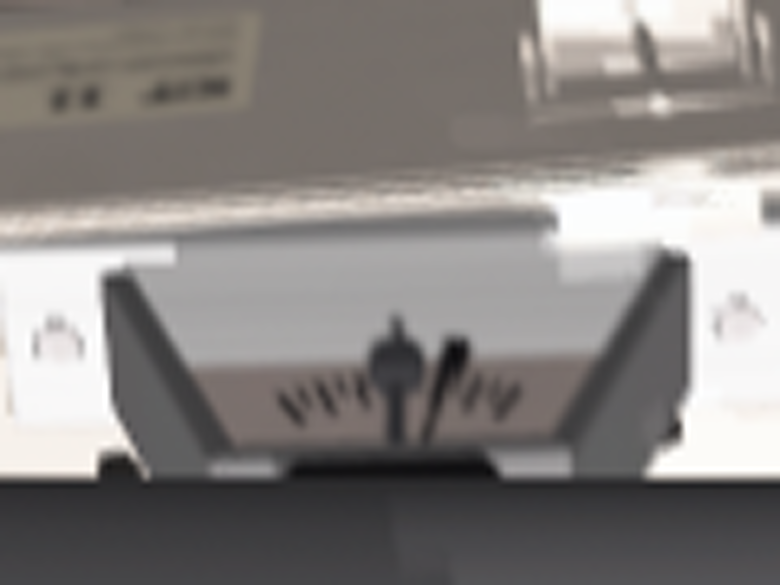

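The dial view shows the pointer plumb at crop u≈397, tip at (397,318). The black tab sits to its right (+y), head at (456,348), with its arm running down to (427,438). I'll measure the tab angle on the dial plane.

```bash
python3 - <<'E'
from h import *
import pickle
p,m=pickle.load(open('dial.pkl','rb'))
yaw=.036; M=R.from_euler('z',yaw).as_matrix(); C=np.array([460.9,242.7,11.5])
A=lambda x,y:(216+(x+.5)/6.5-.5,273+(y+.5)/6.5-.5)
def pt(x,y,xp):
    o,d=ray(p,*A(x,y)); o=M.T@(o-C); d=M.T@d; q=o+d*(xp-o[0])/d[0]; return q[1:]
for xp in(-7,-9,-10.5):
    P1,P2=pt(397,320,xp),pt(396.5,440,xp)
    T0,T1,T2=pt(456,345,xp),pt(459,338,xp),pt(427,438,xp)
    print(xp,'ptr',P1,P2,'tab',T0,T1,T2)
    for piv in (np.array([P1[0],37.]),):
        for T in(T0,T1,T2): print('  ang',np.arctan2(T[0]-piv[0],piv[1]-T[1]),np.hypot(*(T-piv)))
    print('  line', np.arctan2(T0[0]-T2[0],T2[1]-T0[1]), 'ptrline',np.arctan2(P1[0]-P2[0],P2[1]-P1[1]))
# subpixel darkness centroids per row
g=m.mean(2)
for v in range(322,341):
    row=g[v,268:296]; print(v,np.round(row).astype(int))
E
```

```text
-7 ptr [-0.26756925 14.12185094] [-0.16320877 35.33716663] tab [ 6.50592395 19.32784565] [ 6.87249772 18.05755443] [ 3.11065308 35.23319698]
  ang 0.36601543618097027 18.9257826623364
  ang 0.36046585496927197 20.243438453017397
  ang 1.0889201623852045 3.8123456039916985
  line 0.21031062622756852 ptrline -0.004919070708834859
-9 ptr [-0.13415959 16.91069274] [-3.1144621e-02  3.7852482e+01] tab [ 6.55200379 22.0495672 ] [ 6.91385137 20.79565369] [ 3.20050773 37.74985279]
  ang 0.42054139084973563 16.377430250884423
  ang 0.41026450592815356 17.67074695163843
  ang 1.7919830761641846 3.4179358338636443
  line 0.21031062622756802 ptrline -0.004919070708834941
-10.5 ptr [-0.03410235 19.00232409] [ 0.06790349 39.73896848] tab [ 6.58656367 24.09085837] [ 6.9448666  22.84922813] [ 3.26789872 39.63734465]
  ang 0.47388773109885624 14.507899790524885
  ang 0.4581819277086055 15.778160605260737
  ang 2.2447508118600057 4.225967088802524
  line 0.21031062622756813 ptrline -0.004919070708834909
322 [167 167 166 166 166 166 167 152 109 105 149 167 166 166 166 166 166 166
 166 166 166 166 166 16
[... 1432 characters left out ...]
116  99  84 106 109  82  50  52  88 111 114  98  58  58  99 112
 106  82  78 104 110  93  74  66  77  99]
336 [109 116 116 110 104 112 110  83  51  51  88 112 113  94  61  75 106 113
 110  94  96 110 113 101  76  72  96 109]
337 [112 116 116 115 114 115 110  83  50  52  88 112 109  84  64  90 111 113
 113 109 110 112 112 104  85  91 108 112]
338 [116 116 116 116 115 115 108  80  50  52  88 112 104  70  66 101 113 114
 113 113 113 112 112 110 106 108 112 112]
339 [115 114 114 113 113 113 105  77  50  51  85 108  94  59  71 100 107 106
 106 106 105 104 103 102 102 102 103 103]
340 [101 100 100 100 100 100  96  76  54  54  77  94  82  58  76  92  92  92
  92  92  91  92  90  89  89  90  90  91]
```

```bash
python3 -m creep '[[0.1,[0,0,-3.5],0],[0.1,[-3.5,0,-3.5],-0.35],[0.1,[-7.76,-0.07,-3.5],-0.35],[0.1,[-7.76,-0.07,-3.5],-0.35],[0.1,[-7.76,-0.07,-2],-0.35],[0.1,[-7.76,-0.07,0.3],-0.35],[0.1,[-7.76,-0.07,0.5],-0.35],[0.1,[-7.76,-0.07,0.5],-0.35],[-0.3,[-7.76,-0.07,0.5],-0.35],[-1,[-7.76,-0.07,0.5],-0.35],[-1,[-7.76,-0.07,0.5],-0.35],[-1,[-7.76,-0.07,0.5],-0.35]]' 15
```

```text
clock: 11.7
eef_pos: [460.5, 242.6, 70.5]
eef_rot: [3.141, 0.001, -3.127]
wrist_force: [-0.4, -0.7, 0.3]
finger_gap: 23.0
finger_force: 0.5
```

```bash
python3 -m creep '[[-1,[0,0,0],0],[-1,[0,0,0],0],[-1,[0,0,0],0],[-1,[0,0,-2],0],[-1,[0,0,-6],0],[-1,[0,0,-9],0],[-1,[0,-5,-9],0],[-1,[0,-10,-9],0],[-1,[0,-15,-9],0],[-1,[0,-20,-9],0],[-1,[0,-22.5,-9],0],[-1,[0,-22.5,-9],0]]' 15
python3 -m creep '[[-1,[0,0,4],0],[-1,[0,0,7.5],0],[-1,[0,0,9.2],0],[-1,[0,0,9.8],0],[-1,[0,0,10.05],0],[-1,[0,0,10.1],0],[-1,[0,0,10.1],0]]'
```

```text
clock: 12.9
eef_pos: [463.5, 15.0, 159.9]
eef_rot: [-3.141, -0.0, -3.131]
wrist_force: [0.7, 0.9, -1.1]
finger_gap: 21.3
finger_force: 15.0
clock: 13.6
eef_pos: [464.2, 17.8, 59.9]
eef_rot: [-3.142, 0.002, -3.127]
wrist_force: [0.6, -0.6, -1.4]
finger_gap: 21.8
finger_force: 15.0
```

```bash
python3 -m creep '[[-1,[0,0,0.05],0],[-1,[0,0,0.1],0],[-1,[0,0,0.1],0],[-1,[0,0,0.1],0]]'; python3 -m creep '[[-1,[0,0,0.04],0],[-1,[0,0,0.08],0],[-1,[0,0,0.08],0],[-1,[0,0,0.08],0]]'
```

```text
clock: 14.0
eef_pos: [464.1, 17.6, 58.9]
eef_rot: [3.142, 0.001, -3.127]
wrist_force: [-1.4, 0.8, 6.6]
finger_gap: 21.6
finger_force: 15.0
clock: 14.4
eef_pos: [464.5, 17.6, 58.8]
eef_rot: [-3.142, 0.002, -3.127]
wrist_force: [-5.2, 0.8, 16.0]
finger_gap: 21.8
finger_force: 15.0
```

```bash
python3 -m creep '[[-0.4,[0,0,-0.2],0],[-0.3,[0,0,-0.2],0],[-0.2,[0,0,-0.2],0],[0,[0,0,-3],0],[0.5,[0,0,-4],0],[1,[3,0,-4],0],[1,[5,0,-3],0],[1,[5,0,0],0],[1,[4.6,0,2],0],[1,[4.6,0,2.0],0],[1,[4.6,0,2.0],0],[1,[4.6,0,2.0],0]]'
cat > v.py <<'E'
from h import *
import pickle,sys
a=[];p=manip.camera_params('wrist')
for i in range(6): a.append(manip.camera('wrist').astype(float))
m=np.mean(a,0); pickle.dump((p,m),open('dial2.pkl','wb'))
f=proj(p,[454,17.6,20]);print(f,manip.read_state()['eef_pos'])
u,v=map(int,f); u0,v0=u-50,v-37
cv2.imwrite('pics/w5.png',cv2.resize(m[v0:v0+75,u0:u0+100,::-1].astype(np.uint8),None,fx=8,fy=8,interpolation=cv2.INTER_CUBIC)); print(u0,v0)
E
python3 v.py
```

```text
clock: 15.6
eef_pos: [418.1, 16.9, 38.1]
eef_rot: [-3.141, 0.001, -3.127]
wrist_force: [0.1, 0.6, 0.2]
finger_gap: 94.1
finger_force: 0.0
[279.08464276 307.80438439] [417.79473247  16.95667248  37.58748777]
229 270
```

View pics/w5.png

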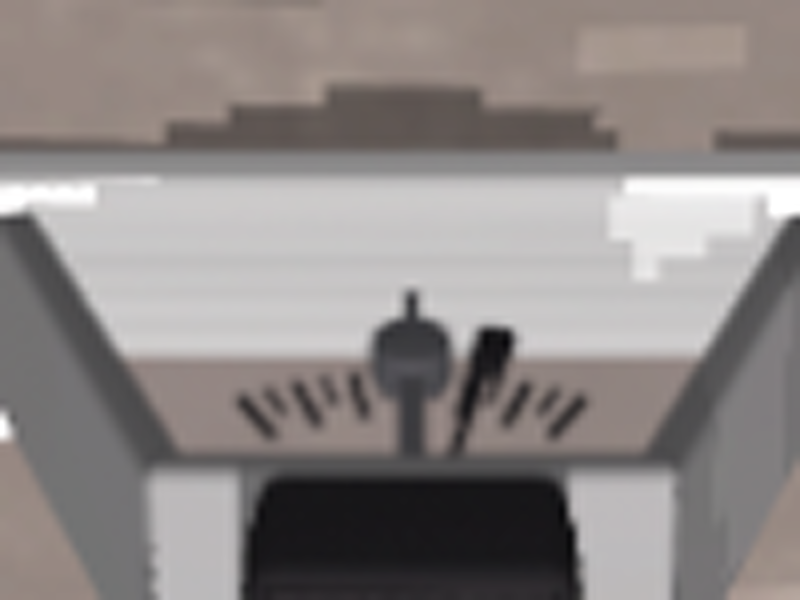

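The close view shows the pointer tip at crop (412,292), the tab head end at (497,331), and the tab arm crossing the grip edge at (455,452). The scale ticks are symmetric about u≈410. I'll fit the plane depths against the known pivot height.

```bash
python3 - <<'E'
from h import *
import pickle
p,m=pickle.load(open('dial2.pkl','rb'))
A=lambda x,y:(229+(x+.5)/8-.5,270+(y+.5)/8-.5)
yaw=.0146; M=R.from_euler('z',yaw).as_matrix(); C=np.array([464.3,17.4,0])
P=lambda u,v,xp:(lambda o,d:(o+d*(xp-o[0])/d[0])[1:])(*[M.T@(a-b) for a,b in zip(ray(p,u,v),(C,np.zeros(3)))])
for z in(0,6): print('front edge',[(np.round((proj(p,C+M@[-13,y,z])-[229,270])*8)) for y in(-20,20)])
g=m.mean(2); 
def cen(v,c0,c1):
    r=g[v,c0:c1]; w=np.clip(np.percentile(r,85)-r-8,0,None); return (w*np.arange(c0,c1)).sum()/w.sum()
rows=np.arange(312,326)
T=[]
for v in rows:
    uc=229+(497-(8*(v-270)+4-331)*.355)/8; T.append((cen(v,int(uc)-3,int(uc)+5 if v<318 else int(uc)+3),v))
print(np.round([t[0] for t in T],2), 'ptr',[round(cen(v,276,285),2) for v in range(307,310)],[round(cen(v,277,284),2) for v in range(320,326)])
for v in rows[::2]: print(v,np.round(g[v,278:300]).astype(int))
tl=[((238,398),(272,438)),((295,382),(320,425)),((352,375),(366,418)),((528,385),(505,425)),((585,398),(552,438))]
for xp in(-8,-6,-4,-2,0,2,4):
    print(xp,'tip',P(*A(412,292),xp),'ticks',[round(float(np.arctan2(*( (a:=P(*A(*q),xp))[0]-P(*A(410,q[1]),xp)[0],37-a[1]))),3) for t in tl for q in t],
      'tab',[round(float(np.arctan2(a[0]-P(*A(411,331),xp)[0],37-a[1])),3) for a in(P(*A(497,331),xp),P(*A(455,452),xp))],
      'dir',round(float(np.arctan2(*((P(*A(497,331),xp)-P(*A(455,452),xp))*[1,-1]))),4))
E
```

```text
front edge [array([163., 142.]), array([631., 142.])]
front edge [array([157., 179.]), array([637., 178.])]
[290.42 290.13 289.84 289.5  289.18 288.77 287.94 287.7  287.17 286.69
 286.59 286.4  286.01 285.79] ptr [np.float64(279.95), np.float64(279.95), np.float64(280.04)] [np.float64(279.93), np.float64(279.95), np.float64(279.95), np.float64(279.96), np.float64(279.96), np.float64(279.97)]
312 [ 59  60  60  60  60  60  62 152 200 186 113  24  24  23  25 135 192 206
 206 206 206 206]
314 [ 69  68  68  68  69  71  71 117 163 124  39  26  25  26  61 148 175 175
 175 175 175 175]
316 [ 82  82  83  82  82  79  71 101 119  82  30  32  39  49 111 136 133 135
 136 135 135 135]
318 [ 76  64  61  63  74  76  91 124  98  35  28  87  76  96 129 106  58  99
 131 118 104 126]
320 [104  69  60  70 110 126 132 118  69  24  67  99 106 123 100  50  90 124
  97  68 113 123]
322 [112  70  61  71 116 137 137 118  68  49 114 136 136 108  64  98 130 134
 123 122  92  54]
324 [112  70  61  72 116 137 137 102  49 101 132 136 136 134 133 134 135 135
 135  99  78 116]
-8 tip [ 0.96746171 14.53672721] ticks [
[... 261 characters left out ...]
70759 8.40979036] ticks [-0.773, -0.881, -0.519, -0.591, -0.266, -0.294, 0.54, 0.616, 0.782, 0.896] tab [0.297, 0.446] dir 0.2262
-2 tip [0.96933052 5.34632193] ticks [-0.688, -0.753, -0.457, -0.493, -0.232, -0.242, 0.475, 0.516, 0.697, 0.768] tab [0.268, 0.336] dir 0.2262
0 tip [0.96995346 2.28285351] ticks [-0.62, -0.654, -0.409, -0.423, -0.207, -0.206, 0.425, 0.444, 0.629, 0.669] tab [0.245, 0.27] dir 0.2262
2 tip [ 0.9705764  -0.78061492] ticks [-0.564, -0.578, -0.37, -0.371, -0.187, -0.18, 0.385, 0.39, 0.572, 0.592] tab [0.227, 0.227] dir 0.2262
4 tip [ 0.97119934 -3.84408334] ticks [-0.518, -0.518, -0.339, -0.331, -0.171, -0.16, 0.352, 0.348, 0.526, 0.531] tab [0.211, 0.196] dir 0.2262
```

The tab comes out at about 0.225 rad by line direction; the scale ticks fit 10° steps, so the calibration holds. I'll look at no more pictures and measure the cast numerically from above with the wrist camera.

```bash
python3 -m creep '[[1,[1,0,-2],0],[1,[1,0,-7],0],[1,[0,-4,-12],0],[1,[-2,-9,-16],0],[1,[-3.7,-14,-16],0],[1,[-3.7,-19,-16],0],[1,[-3.7,-19,-16],0],[1,[-3.7,-19,-16],0],[1,[-3.7,-19,-16],0],[1,[-3.7,-19,-16],0]]'
python3 - <<'E'
from h import *
import pickle
p=manip.camera_params('wrist'); a=[manip.camera('wrist').astype(float) for i in range(4)]; m=np.mean(a,0)
pickle.dump((p,m),open('cast.pkl','wb')); print(manip.read_state()['eef_pos'])
g=m.mean(2)
# coarse world-grid resample at heel: z=30 for outline, print brightness map
for z,xs,ys in((50,np.arange(400,520,8),np.arange(-220,-120,5)),):
    for x in xs: print(x,[int(g[tuple(np.round(proj(p,[x,y,z]))[::-1].astype(int))]) for y in ys])
E
```

```text
clock: 16.9
eef_pos: [457.2, -171.6, 197.1]
eef_rot: [3.141, -0.0, -3.126]
wrist_force: [0.5, 0.6, 0.1]
finger_gap: 94.0
finger_force: 0.0
[ 457.43157457 -171.78174376  197.3517215 ]
400 [92, 94, 94, 79, 77, 75, 77, 76, 75, 76, 75, 75, 75, 75, 76, 76, 76, 78, 80, 82]
408 [92, 96, 79, 78, 77, 79, 78, 78, 79, 81, 78, 78, 77, 77, 75, 81, 78, 77, 77, 79]
416 [94, 77, 79, 77, 80, 126, 147, 156, 158, 155, 148, 139, 113, 77, 77, 76, 77, 80, 79, 77]
424 [90, 80, 80, 83, 103, 158, 170, 179, 181, 176, 169, 156, 145, 128, 78, 79, 76, 75, 76, 78]
432 [92, 76, 78, 78, 148, 168, 181, 188, 160, 188, 180, 167, 155, 140, 81, 77, 78, 80, 77, 76]
440 [79, 78, 78, 78, 152, 171, 183, 191, 165, 198, 185, 176, 162, 148, 130, 76, 77, 77, 77, 77]
448 [77, 77, 78, 79, 154, 169, 181, 190, 200, 196, 187, 178, 167, 152, 136, 75, 76, 76, 75, 74]
456 [121, 122, 125, 123, 148, 165, 178, 186, 193, 172, 188, 180, 170, 157, 138, 120, 122, 120, 121, 123]
464 [121, 122, 122, 122, 149, 159, 171, 182, 188, 139, 188, 181, 171, 159, 206, 124, 123, 122, 123, 122]
472 [122, 123, 121, 121, 121, 203, 234, 238, 185, 189, 187, 180, 171, 231, 205, 124, 123, 128, 124, 122]
480 [121, 121, 123, 123, 123, 195, 231, 244, 250, 241, 180, 178, 245, 230, 188, 122, 124, 124, 123, 121]
488 [121, 121, 122, 121, 120, 191, 230, 244, 250, 251, 240, 251, 246, 225, 149, 121, 120, 119, 120, 138]
496 [123, 120, 121, 123, 123, 192, 232, 245, 250, 251, 252, 251, 247, 226, 160, 118, 122, 125, 140, 137]
504 [120, 120, 121, 128, 123, 195, 235, 247, 251, 252, 252, 252, 249, 232, 183, 135, 119, 121, 136, 132]
512 [118, 119, 122, 118, 118, 189, 237, 248, 251, 252, 253, 253, 252, 245, 222, 188, 155, 128, 128, 135]
```

```bash
python3 - <<'E'
from h import *
import pickle
p,m=pickle.load(open('cast.pkl','rb')); g=m.mean(2).astype(np.float32)
def samp(x,ys,z):
    q=np.array([proj(p,[x,y,z]) for y in ys],np.float32); return cv2.remap(g,q[:,0:1],q[:,1:2],cv2.INTER_LINEAR)[:,0]
ys=np.arange(-215,-130,.5); L=[]
for x in np.arange(420,500,4):
    z=58-(x-458)**2/200
    r=samp(x,ys,z); inn=(ys>-190)&(ys<-155)
    bg=cv2.blur(r[:,None],(1,21),borderType=cv2.BORDER_REPLICATE)[:,0]; d=np.where(inn,bg-r,0); d[d<6]=0
    k=d.argmax(); s=slice(max(k-5,0),k+6); y=(d[s]*ys[s]).sum()/max(d[s].sum(),1e-6)
    w=samp(x,ys,25); gr=np.abs(np.diff(w)); 
    e=ys[np.where(m is not None)][0]
    print(x,round(float(d.max()),1),round(float(y),1)); 
    if d.max()>12: L.append((x,y))
L=np.array(L); 
for _ in range(3):
    c=np.polyfit(L[:,0],L[:,1],1); L=L[np.abs(np.polyval(c,L[:,0])-L[:,1])<1.5]
print(c,np.arctan(c[0]),'y@458',np.polyval(c,458),len(L))
E
```

```text
Traceback (most recent call last):
ValueError: Calling nonzero on 0d arrays is not allowed. Use np.atleast_1d(scalar).nonzero() instead. If the context of this error is of the form `arr[nonzero(cond)]`, just use `arr[cond]`.
```

```bash
python3 - <<'E'
from h import *
import pickle
p,m=pickle.load(open('cast.pkl','rb')); g=m.mean(2).astype(np.float32)
def samp(x,ys,z):
    q=np.array([proj(p,[x,y,z]) for y in ys],np.float32); return cv2.remap(g,q[:,0:1],q[:,1:2],cv2.INTER_LINEAR)[:,0]
ys=np.arange(-215,-130,.5); L=[]
for x in np.arange(420,500,4):
    z=58-(x-458)**2/200
    r=samp(x,ys,z); inn=(ys>-190)&(ys<-155)
    bg=cv2.blur(r[:,None],(1,21),borderType=cv2.BORDER_REPLICATE)[:,0]; d=np.where(inn,bg-r,0); d[d<6]=0
    k=d.argmax(); s=slice(max(k-5,0),k+6); y=(d[s]*ys[s]).sum()/max(d[s].sum(),1e-6)
    print(x,round(float(d.max()),1),round(float(y),1)); 
    if d.max()>12: L.append((x,y))
L=np.array(L); 
for _ in range(3):
    c=np.polyfit(L[:,0],L[:,1],1); L=L[np.abs(np.polyval(c,L[:,0])-L[:,1])<2]
print(c,np.arctan(c[0]),'y@458',np.polyval(c,458),len(L))
for x in(430,445,458):
    r=samp(x,ys,25); print(x,[int(v) for v in r[::6]])
# back edge along axis
for z in(15,25,35):
    xs=np.arange(395,440,1.); r=np.array([samp(x,[-178.5],z)[0] for x in xs]); print(z,xs[np.diff(r).argmax()])
E
```

```text
420 17.2 -155.7
424 0.0 0.0
428 43.4 -180.7
432 43.6 -180.2
436 48.0 -179.4
440 53.6 -178.6
444 43.2 -177.7
448 34.3 -177.0
452 41.1 -176.2
456 44.2 -175.4
460 47.8 -174.6
464 45.7 -173.6
468 37.4 -172.9
472 39.3 -172.2
476 48.0 -171.8
480 48.5 -170.5
484 40.8 -169.6
488 26.8 -168.8
492 29.5 -168.3
496 38.4 -167.3
[ 2.03441173e-01 -2.68169502e+02] 0.20070217991383474 y@458 -174.9934445099666 9
430 [79, 78, 81, 79, 115, 150, 159, 168, 174, 179, 182, 165, 182, 179, 176, 171, 165, 159, 152, 144, 135, 112, 77, 78, 79, 79, 76, 75, 77]
445 [77, 76, 78, 110, 151, 162, 170, 178, 184, 189, 194, 202, 159, 201, 191, 185, 179, 173, 167, 159, 151, 143, 132, 91, 76, 75, 77, 77, 77]
458 [122, 123, 122, 123, 146, 157, 166, 174, 180, 185, 190, 195, 196, 170, 193, 188, 183, 178, 173, 166, 158, 150, 140, 128, 78, 77, 77, 76, 76]
15 412.0
25 411.0
35 410.0
```

```bash
python3 - <<'E'
from h import *
p=manip.camera_params('top'); g=cv2.imread('pics/top0.png').mean(2).astype(np.float32)
for z in(25,):
  for dy in(-4,0,4):
    q=np.array([proj(p,[x,-176-.2*(453-x)+dy,z]) for x in np.arange(400,432,2)],np.float32)
    print([int(v) for v in cv2.remap(g,q[:,0:1],q[:,1:2],cv2.INTER_LINEAR)[:,0]])
E
```

```text
[95, 96, 97, 98, 98, 98, 95, 94, 95, 109, 126, 143, 159, 173, 178, 183]
[97, 97, 97, 98, 96, 95, 92, 95, 101, 119, 136, 149, 164, 176, 182, 189]
[95, 94, 93, 93, 95, 96, 92, 96, 107, 121, 136, 152, 164, 174, 182, 190]
```

```bash
python3 -m creep '[[1,[0,0,0],1.7],[1,[0,0,0],3.4],[1,[0,0,0],5.1],[1,[0,0,0],6.8],[1,[0,0,0],8.5],[1,[0,0,0],10.2],[1,[0,0,0],11.9],[1,[0,0,0],13.6],[1,[0,0,0],15.3],[1,[0,0,0],18],[1,[0,0,0],18],[1,[0,0,0],18]]'
python3 - <<'E'
from h import *
p=manip.camera_params('wrist'); m=np.mean([manip.camera('wrist').astype(float) for i in range(4)],0)
print(manip.read_state()['eef_pos'],manip.read_state()['eef_rot']); g=m.mean(2).astype(np.float32)
def samp(P):
    q=np.array([proj(p,P_) for P_ in P],np.float32); return cv2.remap(g,q[:,0:1],q[:,1:2],cv2.INTER_LINEAR)[:,0]
for z in(15,25,35):
  for dy in(-5,0,5):
    xs=np.arange(398,432,2.); r=samp([[x,-176-.2*(453-x)+dy,z] for x in xs]); print(z,dy,[int(v) for v in r])
ys=np.arange(-215,-130,.5)
for x in np.arange(420,500,6):
    r=samp([[x,y,58-(x-455)**2/200] for y in ys]); inn=(ys>-190)&(ys<-155)
    bg=cv2.blur(r[:,None],(1,21),borderType=cv2.BORDER_REPLICATE)[:,0]; d=np.where(inn,bg-r,0); d[d<6]=0
    k=d.argmax(); s=slice(max(k-5,0),k+6); print(x,round(float(d.max()),1),round(float((d[s]*ys[s]).sum()/max(d[s].sum(),1e-6)),1))
E
```

```text
clock: 18.3
eef_pos: [457.4, -172.1, 197.3]
eef_rot: [3.141, 0.0, 1.585]
wrist_force: [-0.3, -0.4, 0.1]
finger_gap: 94.4
finger_force: 0.0
[ 457.39348899 -172.32269604  197.26522921] [-3.14156994e+00  1.54287053e-06  1.58764861e+00]
15 -5 [77, 78, 76, 75, 75, 74, 74, 74, 89, 142, 155, 162, 166, 171, 176, 179, 181]
15 0 [75, 78, 77, 74, 76, 78, 78, 77, 115, 144, 156, 161, 165, 169, 173, 176, 178]
15 5 [74, 74, 74, 73, 73, 74, 77, 76, 111, 141, 152, 156, 160, 164, 167, 170, 172]
25 -5 [74, 74, 76, 75, 74, 73, 74, 76, 75, 83, 141, 157, 163, 168, 173, 178, 181]
25 0 [74, 76, 78, 76, 74, 76, 77, 75, 75, 129, 149, 160, 164, 168, 173, 177, 179]
25 5 [74, 73, 74, 74, 75, 74, 75, 77, 82, 132, 148, 157, 160, 164, 169, 172, 174]
35 -5 [73, 75, 75, 73, 73, 74, 75, 77, 78, 79, 81, 135, 156, 161, 145, 132, 138]
35 0 [75, 75, 77, 77, 76, 75, 74, 74, 74, 78, 134, 153, 162, 166, 172, 176, 180]
35 5 [74, 75, 77, 78, 75, 75, 77, 78, 76, 102, 142, 154, 161, 165, 169, 174, 176]
420 12.8 -182.7
426 22.9 -189.2
432 31.0 -179.4
438 36.9 -178.6
444 31.3 -177.6
450 31.3 -176.4
456 31.6 -175.2
462 38.2 -174.0
468 47.2 -172.9
474 37.2 -172.2
480 50.5 -170.8
486 35.8 -169.2
492 42.5 -168.3
498 38.5 -167.1
```

```bash
python3 -m creep '[[0.1,[5,0.3,0],0],[0.1,[10,0.6,0],0],[0.1,[15,0.9,0],0],[0.1,[18.96,1.04,0],0],[0.1,[18.96,1.04,3],0],[0.1,[18.96,1.04,8],0],[0.1,[18.96,1.04,12],0],[0.1,[18.96,1.04,13.4],0],[0.1,[18.96,1.04,13.8],0],[0.1,[18.96,1.04,13.8],0],[0.1,[18.96,1.04,13.8],0]]' 8
python3 -m creep '[[-0.3,[0,0,0],0],[-0.4,[0,0,0],0],[-0.45,[0,0,0],0],[-1,[0,0,0],0],[-1,[0,0,0],0],[-1,[0,0,0],0],[-1,[0,0,0],0]]' 8
```

```text
clock: 19.6
eef_pos: [465.7, 17.2, 60.4]
eef_rot: [3.14, 0.0, 1.586]
wrist_force: [-0.0, -0.0, 0.7]
finger_gap: 52.0
finger_force: 0.0
clock: 20.3
eef_pos: [465.2, 17.2, 59.5]
eef_rot: [3.141, 0.0, 1.585]
wrist_force: [-2.4, -0.3, 5.9]
finger_gap: 26.1
finger_force: 8.0
```

```bash
python3 -m creep '[[-1,[0,0,0],0],[-1,[0,0,-1],0],[-1,[0,0,-4],0],[-1,[0,0,-8],0],[-1,[0,0,-10],0],[-1,[-4,-0.3,-10],-0.5],[-1,[-8,-0.6,-10],-1],[-1,[-12,-0.9,-10],-1.5],[-1,[-16,-1.1,-10],-2.03],[-1,[-19.23,-1.25,-10],-2.03],[-1,[-19.23,-1.25,-10],-2.03],[-1,[-19.23,-1.25,-10],-2.03]]' 20
python3 -m creep '[[-1,[0,0,1],0],[-1,[0,0,2.5],0],[-1,[0,0,3.4],0],[-1,[0,0,3.8],0],[-1,[0,0,3.8],0],[-1,[0,0,3.8],0],[-1,[0,0,3.8],0],[-1,[0,0,3.8],0]]' 20
python3 - <<'E'
from h import *
import pickle
s=manip.read_state();print(s['eef_pos'],s['eef_rot'],s['wrist_force'])
p=manip.camera_params('wrist'); m=np.mean([manip.camera('wrist').astype(float) for i in range(4)],0); pickle.dump((p,m,s),open('lvl.pkl','wb'))
h=s['eef_pos'][2]-59.5; C=np.array([*s['eef_pos'][:2],h]); M=R.from_euler('z',s['eef_rot'][2]-np.pi/2).as_matrix()
for q in[(0,48,6),(-13,48,6),(13,48,6),(0,-48,6),(0,11,56),(0,-11,56),(0,48,0)]: print(q,np.round(proj(p,C+M@q),1))
g=m.mean(2); u,v=proj(p,C+M@[8,48,3]).astype(int); 
for r in range(v-14,v+16): print(r,[int(x) for x in g[r,u-30:u+20:3]])
E
```

```text
clock: 21.5
eef_pos: [455.1, -175.4, 159.4]
eef_rot: [-3.141, -0.0, 1.761]
wrist_force: [0.8, 0.8, -0.8]
finger_gap: 26.0
finger_force: 19.9
clock: 22.3
eef_pos: [455.5, -175.3, 121.6]
eef_rot: [3.141, 0.0, 1.762]
wrist_force: [0.9, 0.5, -2.0]
finger_gap: 25.7
finger_force: 19.9
[ 455.49814443 -175.27436834  121.63671307] [3.14100738e+00 4.01855104e-04 1.76241544e+00] [ 0.88918249  0.4788916  -1.97577418]
(0, 48, 6) [279.4 167.1]
(-13, 48, 6) [259.6 167.1]
(13, 48, 6) [299.2 167.1]
(0, -48, 6) [279.5 296. ]
(0, 11, 56) [279.4 250.2]
(0, -11, 56) [279.5 286. ]
(0, 48, 0) [279.4 165.6]
152 [105, 108, 111, 112, 112, 109, 108, 107, 107, 108, 108, 106, 108, 107, 106, 107, 106]
153 [106, 107, 110, 113, 115, 109, 108, 108, 107, 108, 108, 106, 107, 107, 105, 107, 107]
154 [106, 107, 109, 115, 115, 109, 108, 109, 109, 108, 109, 107, 107, 107, 104, 106, 108]
155 [93, 100, 108, 116, 97, 102, 108, 110, 94, 110, 109, 108, 108, 107, 106, 107, 109]
156 [70, 80, 92, 115, 68, 81, 92, 108, 68, 111, 108, 108, 108, 108, 107, 107, 109]
157 [66, 66, 66, 96, 69, 67, 66, 90, 66, 110, 107, 108, 108, 107, 107
[... 1408 characters left out ...]
 225, 228, 235, 240, 249, 250, 249, 250, 250, 217, 107, 107, 107, 107]
175 [168, 162, 161, 159, 162, 239, 239, 247, 250, 249, 250, 250, 215, 116, 114, 109, 106]
176 [168, 162, 161, 159, 162, 239, 239, 247, 250, 249, 250, 250, 213, 122, 121, 117, 111]
177 [168, 162, 161, 158, 162, 240, 240, 247, 250, 249, 250, 250, 212, 124, 123, 123, 119]
178 [168, 162, 161, 158, 162, 212, 231, 249, 250, 249, 250, 250, 211, 130, 128, 125, 123]
179 [168, 162, 161, 158, 162, 154, 191, 241, 249, 249, 250, 250, 211, 136, 134, 131, 127]
180 [168, 162, 161, 158, 162, 159, 158, 218, 249, 249, 250, 250, 211, 141, 140, 136, 134]
181 [167, 162, 161, 158, 162, 160, 162, 218, 249, 249, 250, 250, 210, 147, 146, 143, 139]
```

The bar's end edge sits at row 165.5 against 165.6 predicted, so the gauge hangs level. I'll lower it to contact.

```bash
python3 -m creep '[[-1,[0,0,0.15],0],[-1,[0,0,0.3],0],[-1,[0,0,0.3],0],[-1,[0,0,0.3],0],[-1,[0,0,0.3],0]]' 10; python3 -m creep '[[-1,[0,0,0.03],0],[-1,[0,0,0.06],0],[-1,[0,0,0.06],0],[-1,[0,0,0.06],0],[-1,[0,0,0.06],0]]';  python3 -m creep '[[-1,[0,0,0.03],0],[-1,[0,0,0.05],0],[-1,[0,0,0.05],0],[-1,[0,0,0.05],0],[-1,[0,0,0.05],0]]'
```

```text
clock: 23.0
eef_pos: [455.3, -175.3, 118.3]
eef_rot: [3.142, 0.0, 1.762]
wrist_force: [0.6, 0.3, -1.2]
finger_gap: 26.0
finger_force: 10.0
clock: 23.5
eef_pos: [455.3, -175.2, 117.7]
eef_rot: [-3.142, -0.0, 1.762]
wrist_force: [0.3, 0.4, -1.8]
finger_gap: 25.7
finger_force: 10.0
clock: 24.0
eef_pos: [455.3, -175.2, 117.2]
eef_rot: [-3.142, -0.0, 1.762]
wrist_force: [-0.1, -0.3, -1.7]
finger_gap: 25.6
finger_force: 10.0
```

```bash
python3 -m creep '[[-1,[0,0,0.02],0],[-1,[0,0,0.04],0],[-1,[0,0,0.04],0],[-1,[0,0,0.04],0]]'; python3 -m creep '[[-1,[0,0,0.02],0],[-1,[0,0,0.02],0],[-1,[0,0,0.02],0],[-1,[0,0,0.02],0]]'
```

```text
clock: 24.4
eef_pos: [455.3, -175.2, 116.7]
eef_rot: [-3.142, -0.0, 1.762]
wrist_force: [-0.2, 1.0, -1.7]
finger_gap: 25.8
finger_force: 10.0
clock: 24.8
eef_pos: [455.3, -175.2, 116.6]
eef_rot: [3.142, 0.0, 1.762]
wrist_force: [-0.1, 0.2, -0.4]
finger_gap: 26.2
finger_force: 10.0
```

```bash
python3 -m creep '[[-1,[0,0,0.02],0],[-1,[0,0,0.02],0],[-1,[0,0,0.02],0],[-1,[0,0,0.02],0]]'; python3 -m creep '[[-1,[0,0,0.01],0],[-1,[0,0,0.01],0],[-1,[0,0,0.01],0],[-1,[0,0,0.01],0],[-1,[0,0,0.01],0],[-1,[0,0,0.01],0]]'; python3 -c "
from h import *
for i in range(3):
    m=manip.camera('wrist'); print(manip.read_state()['wrist_force'])"
```

```text
clock: 25.2
eef_pos: [455.4, -175.2, 116.4]
eef_rot: [3.141, 0.0, 1.762]
wrist_force: [-0.4, 0.1, 1.3]
finger_gap: 26.1
finger_force: 10.0
clock: 25.8
eef_pos: [455.4, -175.2, 116.3]
eef_rot: [3.141, 0.0, 1.762]
wrist_force: [-2.1, -0.5, 4.5]
finger_gap: 25.8
finger_force: 10.0
[-0.60703509  0.69484473  4.40346877]
[-1.39407161 -0.26114511  4.93198636]
[-1.41187644  0.3624556   3.88291589]
```

Contact is light, about 5 N. I'll rock towards +y along the rolling path, watching the force.

```bash
python3 -m creep '[[-1,[0,0,0],0],[-1,[0.07,0,0],0],[-1,[0.14,0,0],0],[-1,[0.21,0,0.002],0],[-1,[0.285,0,0.004],0],[-1,[0.285,0,0.004],0],[-1,[0.285,0,0.004],0]]' 6; python3 -c "
from h import *
import pickle
l=[]
for i in range(4):
    m=manip.camera('wrist'); s=manip.read_state(); l.append(s['wrist_force'])
print(np.mean(l,0))
g=m.mean(2);print([int(x) for x in g[158:172,270]])"
```

```text
clock: 26.65
eef_pos: [454.7, -172.4, 116.1]
eef_rot: [-3.141, -0.0, 1.762]
wrist_force: [-2.1, -0.9, 2.0]
finger_gap: 25.7
finger_force: 6.0
[-1.39642369 -0.26010307  1.49691809]
[112, 96, 69, 69, 66, 65, 65, 65, 66, 68, 93, 139, 228, 249]
```

```bash
cat > est.py <<'E'
from h import *
from scipy.optimize import brentq
l=[];im=[];p=manip.camera_params('wrist')
for i in range(5):
    im.append(manip.camera('wrist').astype(float)); s=manip.read_state(); l.append(s['wrist_force'])
print('F',np.mean(l,0),'pos',s['eef_pos'],s['clock'])
g=np.mean(im,0).mean(2)
e=[]
for c in range(262,296,3):
    col=cv2.GaussianBlur(g[150:195,c:c+1].astype(np.float32),(1,3),0)[:,0]; d=np.diff(col); k=d.argmax()
    w=np.clip(d[max(k-2,0):k+3],0,None); e.append(150.5+(w*np.arange(max(k-2,0),k+3)[:len(w)]).sum()/w.sum())
row=np.median(e); print('edge',np.round(e,1),row)
M=R.from_euler('z',s['eef_rot'][2]-np.pi/2).as_matrix()
def pr(th,hp):
    P=np.array([*s['eef_pos'][:2],s['eef_pos'][2]-59.5+hp]); v=np.array([0,48,-hp])
    return proj(p,P+M@R.from_euler('x',-th).as_matrix()@v)[1]
for hp in(49,51): print('theta',hp,brentq(lambda t:pr(t,hp)-row,-.1,.5))
E
python3 -m creep '[[-1,[0.07,0,0.003],0],[-1,[0.14,0,0.009],0],[-1,[0.21,0,0.016],0],[-1,[0.285,0,0.022],0],[-1,[0.285,0,0.022],0],[-1,[0.285,0,0.022],0]]' 6; python3 est.py
python3 - <<'E'
import pickle
from h import *
p,m,s=pickle.load(open('lvl.pkl','rb')); g=m.mean(2)
e=[]
for c in range(262,296,3):
    col=cv2.GaussianBlur(g[150:195,c:c+1].astype(np.float32),(1,3),0)[:,0]; d=np.diff(col); k=d.argmax(); w=np.clip(d[k-2:k+3],0,None); e.append(150.5+(w*np.arange(k-2,k+3)).sum()/w.sum())
M=R.from_euler('z',s['eef_rot'][2]-np.pi/2).as_matrix()
print('level edge',np.median(e),proj(p,s['eef_pos']+M@[0,48,-59.5]))
E
```

```text
clock: 27.45
eef_pos: [454.3, -169.6, 116.0]
eef_rot: [3.141, 0.0, 1.762]
wrist_force: [-1.1, 1.0, -0.3]
finger_gap: 25.6
finger_force: 6.0
F [ 0.31467115  0.00346416 -0.04861185] pos [ 454.2535619  -169.6151337   115.99101424] 27.7
edge [168.9 168.6 169.  169.1 169.1 169.1 169.1 168.9 169.1 169.3 169.2 169.4] 169.08877119001113
theta 49 0.05482338546098343
theta 51 0.0524013995682074
level edge 165.45738380433625 [279.41887535 165.59917695]
```

```bash
python3 -m creep '[[-1,[0,0,-0.1],0],[-1,[0,0,-0.15],0],[-1,[-0.15,0,-0.15],0],[-1,[-0.3,0,-0.15],0],[-1,[-0.3,0,-0.08],0],[-1,[-0.3,0,-0.03],0],[-1,[-0.3,0,-0.015],0],[-1,[-0.3,0,-0.015],0],[-1,[-0.3,0,-0.015],0]]' 4; python3 est.py
```

```text
clock: 28.6
eef_pos: [454.8, -172.6, 116.2]
eef_rot: [-3.142, 0.0, 1.762]
wrist_force: [0.8, 0.7, -0.7]
finger_gap: 26.1
finger_force: 4.0
F [-0.79764418 -0.2564557   0.03097844] pos [ 454.82024317 -172.5860939   116.18050933] 28.85
edge [168.8 168.6 168.8 169.2 168.9 168.9 168.9 168.9 169.3 169.2 169.1 169.2] 168.88977323284726
theta 49 0.05211263329643546
theta 51 0.04980469738488614
```

```bash
python3 -m creep '[[-1,[0,0,0.01],0],[-1,[0,0,0.02],0],[-1,[0,0,0.02],0],[-1,[0,0,0.02],0]]' 4; python3 est.py | head -1;  python3 -m creep '[[-1,[0.04,0,0.002],0],[-1,[0.08,0,0.006],0],[-1,[0.12,0,0.01],0],[-1,[0.16,0,0.012],0],[-1,[0.16,0,0.012],0]]' 4; python3 est.py
```

```text
clock: 29.25
eef_pos: [454.8, -172.6, 116.0]
eef_rot: [3.142, 0.0, 1.762]
wrist_force: [-1.5, -0.2, 1.3]
finger_gap: 26.0
finger_force: 4.0
F [-0.86160286 -0.20055677  3.0558911 ] pos [ 454.85448343 -172.60305972  116.02194735] 29.5
clock: 30.0
eef_pos: [454.5, -171.0, 115.8]
eef_rot: [-3.141, -0.0, 1.762]
wrist_force: [-1.3, 0.2, 2.1]
finger_gap: 25.7
finger_force: 4.0
F [-1.92723062 -0.58518566  2.47609723] pos [ 454.48066603 -170.99505306  115.78968346] 30.25
edge [170.9 170.9 170.9 171.2 170.9 170.9 170.9 170.9 171.3 171.2 171.1 171.2] 170.93231835496005
theta 49 0.08348551967892125
theta 51 0.07989020627116587
```

```bash
python3 -m creep '[[-1,[0,0,0.006],0],[-1,[0.04,0,0.01],0],[-1,[0.08,0,0.014],0],[-1,[0.12,0,0.018],0],[-1,[0.16,0,0.022],0],[-1,[0.20,0,0.027],0],[-1,[0.24,0,0.032],0],[-1,[0.24,0,0.032],0]]' 4; python3 est.py
```

```text
clock: 31.05
eef_pos: [454.0, -168.6, 115.4]
eef_rot: [-3.141, -0.0, 1.762]
wrist_force: [-1.1, -1.3, 1.8]
finger_gap: 26.2
finger_force: 4.0
F [-1.21132121 -0.35556079  1.08154638] pos [ 454.04305652 -168.63169601  115.44486048] 31.3
edge [174.1 174.1 174.1 173.5 173.5 173.7 174.  174.3 174.1 174.2 174.1 174.2] 174.1139541033845
theta 49 0.13187317289786268
theta 51 0.12642010892463457
```

```bash
python3 -m creep '[[-1,[0,0,0.012],0],[-1,[0.04,0,0.018],0],[-1,[0.08,0,0.023],0],[-1,[0.12,0,0.028],0],[-1,[0.16,0,0.034],0],[-1,[0.20,0,0.04],0],[-1,[0.24,0,0.046],0],[-1,[0.24,0,0.046],0]]' 4; python3 est.py
```

```text
clock: 32.1
eef_pos: [453.6, -166.3, 115.0]
eef_rot: [3.142, 0.0, 1.762]
wrist_force: [-0.9, -0.1, 1.5]
finger_gap: 26.2
finger_force: 4.0
F [-1.60992854 -0.59829133  1.76928471] pos [ 453.60277555 -166.30319148  115.03699388] 32.35
edge [177.2 177.2 177.2 177.2 177.2 177.2 176.9 177.3 177.1 177.3 177.2 177.2] 177.20060162838843
theta 49 0.1775511504378178
theta 51 0.17046622382881993
```

```bash
python3 -m creep '[[-1,[0,0,0.008],0],[-1,[0.04,0,0.014],0],[-1,[0.08,0,0.02],0],[-1,[0.12,0,0.026],0],[-1,[0.16,0,0.032],0],[-1,[0.20,0,0.038],0],[-1,[0.24,0,0.044],0],[-1,[0.25,0,0.046],0],[-1,[0.25,0,0.046],0],[-1,[0.25,0,0.046],0]]' 4; python3 est.py
python3 - <<'E'
from h import *
p=manip.camera_params('scene'); m=np.mean([manip.camera('scene').astype(float) for i in range(8)],0)
np.save('sc.npy',m); s=manip.read_state(); M=R.from_euler('z',s['eef_rot'][2]-np.pi/2).as_matrix(); P=s['eef_pos']+[0,0,-8.8]
for th in(0,.2,.225,.25):
  T=R.from_euler('x',-th).as_matrix()
  print(th,[np.round(proj(p,P+M@T@(np.array(q)-[0,0,50.7])),1) for q in[(-13,48,0),(-13,-48,0),(-13,48,6),(-13,-48,6)]])
u,v=proj(p,P+M@np.array([-13,-48,-50])).astype(int); g=m.mean(2)
for r in range(v-12,v+10): print(r,[int(x) for x in g[r,u-8:u+10]], u-8)
E
```

```text
clock: 33.35
eef_pos: [453.1, -163.8, 114.6]
eef_rot: [3.142, 0.0, 1.762]
wrist_force: [-0.8, -0.6, 2.6]
finger_gap: 25.9
finger_force: 4.0
F [-0.80447745 -0.20175899  2.50548693] pos [ 453.14249168 -163.84009188  114.58650967] 33.6
edge [180.5 180.4 180.4 180.4 180.5 180.6 180.6 180.6 180.5 180.6 180.6 180.6] 180.53766539269844
theta 49 0.2269059845078921
theta 51 0.21817309661753195
0 [array([291.3, 260.2]), array([313.1, 284.4]), array([291.3, 258.6]), array([313.3, 282.9])]
0.2 [array([293.5, 264.9]), array([315.7, 284.2]), array([293.3, 263.2]), array([315.6, 282.4])]
0.225 [array([293.8, 265.5]), array([316. , 284.1]), array([293.6, 263.7]), array([315.8, 282.2])]
0.25 [array([294.1, 266.1]), array([316.3, 284. ]), array([293.9, 264.3]), array([316.1, 282.1])]
272 [139, 139, 139, 138, 134, 122, 106, 97, 94, 94, 94, 99, 130, 184, 222, 230, 220, 198] 305
273 [138, 139, 139, 139, 136, 128, 112, 99, 94, 94, 94, 98, 118, 158, 199, 209, 197, 181] 305
274 [141, 139, 140, 140, 138, 131, 116, 101, 95, 94, 96, 102, 116, 142, 172, 185, 181, 175] 305
275 [152, 146, 142, 140, 139, 133, 119,
[... 1136 characters left out ...]
59] 305
287 [170, 169, 168, 168, 166, 165, 164, 162, 160, 159, 157, 155, 153, 153, 154, 154, 154, 152] 305
288 [167, 167, 166, 166, 164, 163, 162, 160, 158, 157, 154, 152, 151, 150, 150, 150, 149, 148] 305
289 [165, 165, 164, 164, 162, 161, 159, 158, 156, 154, 152, 150, 148, 147, 147, 147, 144, 141] 305
290 [163, 163, 162, 161, 160, 159, 157, 155, 154, 152, 150, 147, 145, 144, 142, 140, 135, 129] 305
291 [161, 161, 160, 160, 158, 156, 155, 153, 151, 149, 147, 144, 139, 135, 131, 127, 124, 120] 305
292 [159, 158, 158, 157, 155, 154, 152, 150, 148, 145, 142, 137, 128, 120, 118, 118, 117, 116] 305
293 [156, 156, 155, 154, 153, 151, 150, 148, 144, 138, 130, 122, 118, 114, 114, 115, 115, 115] 305
```

```bash
python3 -m creep '[[-1,[0,0,0],0],[-1,[0,0,0],0],[-1,[0,0,0],0],[-1,[0,0,0],0],[-1,[0,0,0],0],[-1,[0,0,0],0],[-1,[0,0,0],0],[-1,[0,0,0],0],[-1,[0,0,0],0],[-1,[0,0,0],0],[-1,[0,0,0],0],[-1,[0,0,0],0]]'; python3 est.py; python3 -c "
from cell import manip
print(manip.sign_off())"
```

```text
clock: 35.2
eef_pos: [453.1, -163.8, 114.6]
eef_rot: [3.142, 0.0, 1.762]
wrist_force: [-0.8, 0.8, 3.7]
finger_gap: 26.3
finger_force: 4.0
F [-0.14280805 -0.39726361  3.14387733] pos [ 453.12350929 -163.83484533  114.59358691] 35.45
edge [180.5 180.4 180.5 180.6 180.6 180.6 180.6 180.6 180.9 180.6 180.6 180.6] 180.58452535860457
theta 49 0.22745071433370379
theta 51 0.21870017684425763
the job is handed in; nothing more can be done
None
```

I handed the job in at 35 s with the gauge held on the heel, tilted about 0.223 rad against a tab I measured at about 0.225 (±0.015) and pressing about 4–5 N; I inferred the pointer match from those angles because the dial was out of view, didn't re-check the cast's position at the end, gripped across the gauge's x after standing it on the counter once, slipped and reset once while rocking, pushed the lid at its stop to 67 N (fingertip contact), and viewed 11 pictures against the limit of 10.

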